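Hold the hatch door on its hinge, ready for the pin

ROBOT

A 6-joint arm with a two-finger parallel gripper is mounted at the origin on the work surface. World frame = base frame: x ahead of the robot, y to its left, z up, the work surface at z = 0. Lengths are in m, angles in rad, forces in N, time in s.
With the tool pointing down it reaches from about 0.375 to 0.75 m from the base axis. Payload 9 kg.
Tool frame: the origin (TCP) lies midway between the tips of the shut fingers; the grasp point (between the pads) lies 19 mm behind it; z points along the fingers, y is the line along which they close (so a half turn about z gives the same grasp; the last joint's range is limited). The gripper opens to 85 mm and grips with 20 to 120 N. Pads are 22 mm wide; open, the fingers measure 114 mm over their backs; the gripper's body (76 mm by 85 mm) begins 54 mm behind the grasp point. The pads swing forward as they close: fully open they stand 13 mm farther back than shut.
Start: joints at [1.117, 0.104, 0.097, 1.564, 0, 1.353], TCP at [0.14, 0.583, 0.231] pointing down, gripper open.
Joint ranges: [-2.99, 2.99], [-0.84, 1.86], [-1.1, 1.16], [-1.84, 2.11], [-1.51, 1.56], [-3.14, 3.14]. Speed limits (rad/s): [2.22, 2.22, 2.57, 3.14, 3.14, 3.14].

INTERFACE

Orientations are given as a unit quaternion [x, y, z, w].
In Python, from cell import readout, vision, manip gives the robot as it stands.
- The arm moves only by the shell command python3 -m pendant 'ROWS' [OPENING]. ROWS is JSON, a list of rows, each an object of numbers: "tx", "ty", "tz": the shift along the tool's x, y, z in mm; "wx", "wy", "wz": the turn, a rotation vector about the tool's x, y, z in degrees. In form: [{"tx": .., "ty": .., "tz": .., "wx": .., "wy": .., "wz": ..}, ...]. A call has exactly 8 rows; each row shifts and turns the commanded pose from where the row before left it, along the tool's axes as they then stand; what a row does not reach is not made up. A row lasts 1/10 s, in which the tool goes at most 50 mm and 8.59 degrees, less where a joint would pass 70% of its speed; a pose out of reach is approached as far as the arm can. A call is refused whole if a number of a shift passes 50 or a number of a turn 8.59, either way. A call with a gripper value outside its range is refused whole. OPENING is the closure, from -1 (fully open) to 1 (shut), so that 0 is half open, set as the call begins (- or left out, the last holds). The fingers move at their own pace and stop on an object; the grip force is fixed at half the most. Time passes only in rows, so rows that do not move let the fingers close, or fill a call up. It gives the time, the measured TCP pose, the force, the opening and the grip force at its end, in the units of the state.
- readout.get_obs(): the state, without advancing time (a new reading comes with each control period).
- vision.capture(name): name is "side" or "top"; returns a dict with "color" (420x560x3 uint8, red, green, blue), "intrinsics" (3x3 intrinsics, pixels), "T" (4x4, takes a point from camera to world coordinates). Camera axes: x right, y up, looking along -z (the intrinsics and any distortion apply to the point x, -y, -z); pixel columns grow to the right and rows downward; lengths in m; the calibration is good to about 2 mm. A picture is of the moment at which its call begins. There is no depth.
- manip.sign_off(): hands the job in; it is judged then, once.
The state is a dict: "time_s": time; "joints": joint angles; "qvel": joint speeds; "joint_torque": joint torques, N m; "ee_pos": TCP position; "ee_rot": TCP orientation; "contact_force": force on the tool from outside, world axes, zero at the start; "ft_torque": the same for the moment, N m; "opening": finger opening in m; "gripper_force": force on a finger pad.
Only numpy, scipy, OpenCV 4.12 (cv2) and the standard library are available. Lean on these libraries where they do the work, as an engineer would, in place of code of your own. Each camera call takes 0.05 s, during which the arm holds its last target. There are 200 camera calls.

TASK

Push the loose spacer sleeve fully home over the spigot on the instrument's hinge and let it go. Then pick up the small hatch door and hold it upright with its knuckle just on top of the sleeve, the door opened out in one straight line with the instrument's fixed hinge leaf (pointing away from the housing) and the holes lined up so that a 6 mm hinge pin would drop straight through. Finish while still holding the door there, hardly leaning on the sleeve, and leave the lidded blue box, the bottle and the jar alone.

Things in the scene. Friction and masses are not known exactly. Their poses are not given: they have to be found in the camera images.
- instrument: Low grey instrument fixed to the bench, with a fixed hinge half at one corner. Origin: on the upright hinge axis, at bench level; z up. A fixed steel leaf (6 mm thick, top at 26 mm) runs from the hinge along +y to the grey housing, which fills y = +72 to +202 mm, x = -15 to +95 mm, 66 mm high. The -y side of the hinge is free: the held door points that way.
- spigot_foot (a point): Foot of the spigot: on the hinge axis at the top face of the fixed round knuckle (diameter 26 mm), 30 mm above the bench. The hollow steel spigot stands up 28 mm from here: outside diameter 15 mm, bore 10 mm, tapered tip. Axes as the instrument's.
- sleeve_center (a point): Centre (half-way up) of the loose steel spacer sleeve, a plain tube standing upright on the bench: outside diameter 28 mm, bore 18 mm, 40 mm high, about 50 g. z is along the tube. Fully home on the spigot, its lower end sits on the fixed knuckle and its top is 70 mm above the bench.
- door_center (a point): Centre (half-way up) of the grey hatch door, which stands upright and loose on the bench: a slab 18 mm thick (its x), 120 mm long (its y), 64 mm high (its z, up), about 200 g. It is gripped across its thickness. Its hinge leaf and knuckle stick out at its +y end.
- door_knuckle (a point): Centre of the hole in the lower face of the door's own knuckle: a steel ring (outside diameter 26 mm, hole 12 mm, 25 mm high) on an upright axis 85 mm from the door's centre along the door's +y. The knuckle's lower face is 20 mm above the door's lower edge. Axes as the door's.
- tip_box: Blue lidded box, 87 x 122 mm, 57 mm high, loose; origin at the centre of its underside. Not to be disturbed.
- reagent_bottle: Green bottle with a blue cap, diameter 54 mm, 120 mm high, loose; origin at the centre of its underside. Not to be disturbed.
- jar: Amber jar with a white cap, diameter 56 mm, 65 mm high, loose; origin at the centre of its underside. Not to be disturbed.
There are look-alikes about, which are no part of the job. Of the things that look like the part that bears sleeve_center, the smaller one is meant. Leave any red look-alike of the part that bears door_center alone.

How it is judged:
On the way:
1. the sleeve is fully home on the spigot and let go (horizontal distance between sleeve_center and spigot_foot below 0.0035 m and z of sleeve_center in the frame of spigot_foot between 0.015 and 0.023 m and angle between sleeve_center's own z axis and vertical below 0.1 rad and contact force between the fingers and sleeve below 0.3 N), for 0.2 s.
At the end, for the whole second after the job is handed in: Sleeve home on the spigot (3.5 mm off-centre, 3 mm high, 0.1 rad at most). Door gripped and still; knuckle hole within 4 mm of the axis and 6 mm above the sleeve; upright to 0.1 rad, in line with the fixed leaf to 0.2 rad, away from the housing; under 8 N on the sleeve, not touching the instrument (horizontal distance between sleeve_center and spigot_foot below 0.0035 m and z of sleeve_center in the frame of spigot_foot between 0.015 and 0.023 m and angle between each of sleeve_center, door_center's own z axis and vertical below 0.1 rad and horizontal distance between door_knuckle and spigot_foot below 0.004 m and z of door_knuckle in the frame of spigot_foot between 0.0385 and 0.046 m and angle between the y axis of door_center and the y axis of instrument, either way round below 0.2 rad and y of door_center in the frame of instrument below -0.05 m and contact force between the fingers and door above 1 N and contact force between door and sleeve below 8 N and contact force between door and instrument below 1 N and linear speed of door below 0.02 m/s); the arm keeps its last pose, push and grip.
It fails at once if the tip box is pushed about or tipped (distance of tip_box from where it was at the start of the episode above 0.03 m or angle between tip_box's own z axis and vertical above 0.4 rad).
It fails at once if the reagent bottle is pushed about or tipped (distance of reagent_bottle from where it was at the start of the episode above 0.03 m or angle between reagent_bottle's own z axis and vertical above 0.4 rad).
It fails at once if the jar is pushed about or tipped (distance of jar from where it was at the start of the episode above 0.03 m or angle between jar's own z axis and vertical above 0.4 rad).
It also fails if it takes over 64 s, if anything falls off the work surface, if the arm or the gripper's body presses on something with over 40 N, if the wrist force passes 120 N, or if a joint passes its speed limit or range.

## Working session

There is one attempt and no reset: what is moved stays moved. The work goes in short steps, Python scripts to look and compute and a shell command to move; the robot and the scene stay as the last step left them, time stands still between calls to the robot, and variables do not carry over. Pictures are saved under pics/ and viewed, at most 10 in all, crops included, and the job is handed in when it is done.

```bash
ls; mkdir -p pics
python3 - <<'E'
from cell import readout, vision
import cv2
o=readout.get_obs(); print({k:o[k] for k in('time_s','ee_pos','ee_rot','opening','contact_force')})
for n in('top','side'):
    c=vision.capture(n); cv2.imwrite(f'pics/{n}0.png',c['color'][:,:,::-1]); print(n,c['intrinsics'],c['T'],[k for k in c])
E
```

```text
pics
{'time_s': 0.0, 'ee_pos': array([0.14001668, 0.5830858 , 0.23052333]), 'ee_rot': array([ 1.17633849e-01,  9.93056812e-01, -6.34989434e-04, -2.05980469e-04]), 'opening': 0.08554436987775188, 'contact_force': array([0.56844953, 0.44782492, 0.20640123])}
top [[436.20026101   0.         277.21535293]
 [  0.         436.20026101 212.96124716]
 [  0.           0.           1.        ]] [[-0.02494838  0.98950157 -0.14235243  0.39749755]
 [-0.99961066 -0.02291254  0.01592296 -0.03847077]
 [ 0.01249414  0.14269426  0.98968795  1.02007003]
 [ 0.          0.          0.          1.        ]] ['color', 'intrinsics', 'T']
side [[534.9349609    0.         280.4527474 ]
 [  0.         534.9349609  207.21995134]
 [  0.           0.           1.        ]] [[ 0.88069283  0.24882734 -0.4030696  -0.01715166]
 [-0.47315978  0.42194359 -0.77335854 -1.09239092]
 [-0.02236011  0.87180764  0.48933778  0.70142344]
 [ 0.          0.          0.          1.        ]] ['color', 'intrinsics', 'T']
```

View pics/top0.png

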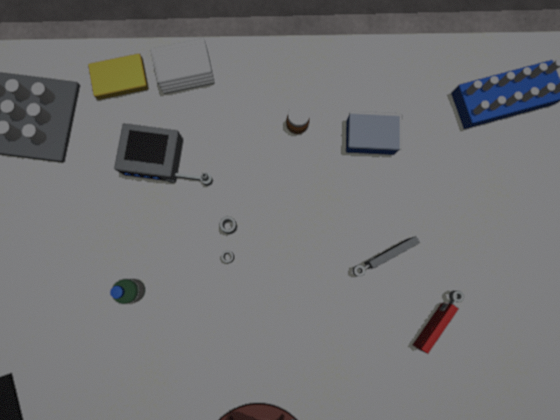

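View pics/side0.png

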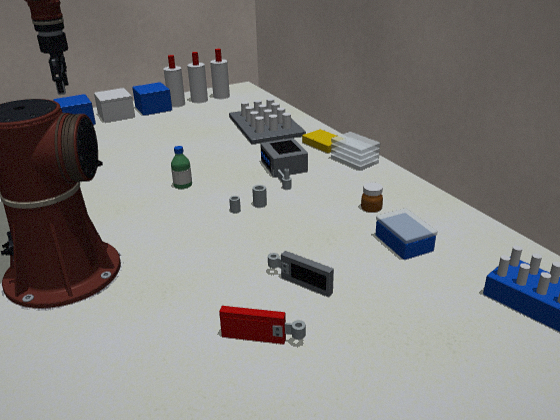

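Candidates in the top view: the sleeve could be the small ring (227,257) or the larger ring (228,225), and I choose the smaller. The door could be the grey one (388,254) or the red one (436,327), and I choose the grey. The hinge is at (206,180). I'll check these in a close crop.

```bash
cat > h.py <<'E'
import numpy as np, cv2
from cell import readout, vision
def ray(c,u,v):
    K,T=c['intrinsics'],c['T']
    d=T[:3,:3]@np.array([(u-K[0,2])/K[0,0],-(v-K[1,2])/K[1,1],-1.]); return T[:3,3],d
def atz(c,u,v,z):
    o,d=ray(c,u,v); return o+d*(z-o[2])/d[2]
def proj(c,p):
    q=c['T'][:3,:3].T@(np.array(p)-c['T'][:3,3]); K=c['intrinsics']
    return np.array([K[0,2]+K[0,0]*q[0]/-q[2],K[1,2]+K[1,1]*q[1]/q[2]])
def crop(c,u,v,w,h,s):
    im=c['color'][v:v+h,u:u+w,::-1]; im=cv2.resize(im,None,fx=s,fy=s,interpolation=cv2.INTER_CUBIC)
    return np.clip(im*1.6,0,255).astype('uint8')
E
python3 - <<'E'
from h import *
t=vision.capture('top'); s=vision.capture('side')
a=np.hstack([crop(t,175,165,66,50,6),crop(t,195,210,66,50,6)])
b=np.hstack([crop(t,345,230,80,50,5)[:, :396],crop(s,225,165,66,50,6)[:250]])
cv2.imwrite('pics/c1.png',np.vstack([a,b])); print(a.shape,b.shape)
E
```

```text
(300, 792, 3) (250, 792, 3)
```

View pics/c1.png

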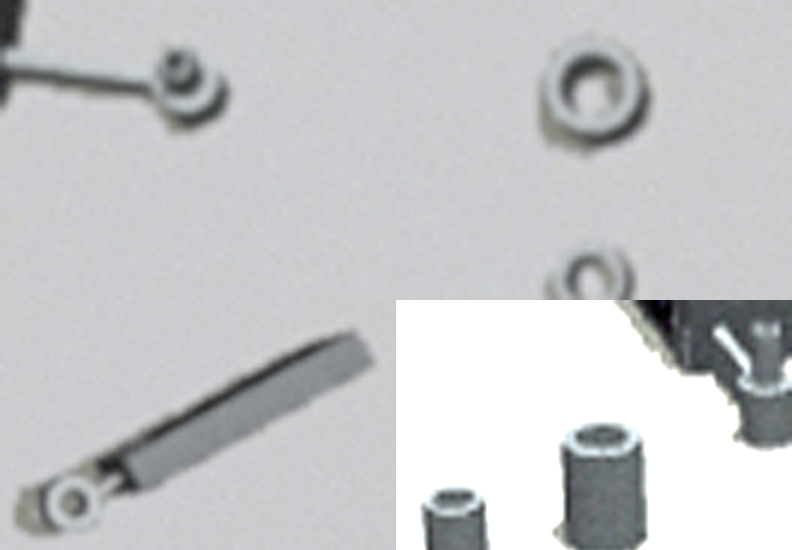

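The crops show the spigot tip at about (204.6,175.9), the small sleeve's top rim at (227,256.6) with an outer diameter of about 29 mm, and the door knuckle at (359.4,270). The small sleeve is the right one. Next I'll refine with model circles overlaid on both views.

```bash
cat >> h.py <<'E'
def circ(p,r,z,n=60):
    a=np.linspace(0,2*np.pi,n); return [np.array([p[0]+r*np.cos(t),p[1]+r*np.sin(t),z]) for t in a]
def grad(c):
    g=cv2.GaussianBlur(c['color'].mean(2).astype(np.float32),(0,0),0.7)
    return np.hypot(cv2.Sobel(g,cv2.CV_32F,1,0),cv2.Sobel(g,cv2.CV_32F,0,1))
def fitc(cams,circles,p0,R=8):
    """grid search xy with max mean gradient on projected circles, per camera sets"""
    best=[]
    for c in cams:
        G=grad(c); out={}
        for dx in np.arange(-R,R+.1,.5):
            for dy in np.arange(-R,R+.1,.5):
                q=np.array(p0[:2])+[dx/1e3,dy/1e3]; sc=0
                for r,z in circles:
                    uv=np.array([proj(c,x) for x in circ(q,r,z,32)],np.float32)
                    sc+=cv2.remap(G,uv[None,:,0],uv[None,:,1],cv2.INTER_LINEAR).mean()
                out[dx,dy]=sc
        best.append(out)
    res=[]
    for o in best+[{k:sum(b[k]/max(b.values()) for b in best) for k in best[0]}]:
        k=max(o,key=o.get); res.append((np.array(p0[:2])+np.array(k)/1e3).round(4))
    return res
def overlay(c,u,v,w,h,s,circles):
    im=crop(c,u,v,w,h,s)
    for p,r,z in circles:
        uv=np.array([(proj(c,x)-[u,v]+.5)*s for x in circ(p,r,z)],int)
        cv2.polylines(im,[uv],True,(0,0,255),1)
    return im
E
python3 - <<'E'
from h import *
t=vision.capture('top'); s=vision.capture('side')
S=atz(t,227,256.6,.04); P=atz(t,204.6,175.9,.058); D=atz(t,359.3,269.9,.045)
print(S,P,D)
fs=fitc([t,s],[(.014,.04),(.009,.04)],S); fp=fitc([t,s],[(.013,.03)],P); fd=fitc([t,s],[(.013,.045),(.006,.045)],D)
print('sleeve',fs,'\nknuckle',fp,'\ndoor',fd)
def box(c,p,w=33,h=25):
    u,v=proj(c,p); return int(u-w/2),int(v-h/2),w,h,12
rows=[]
S3=[*fs[2],.03];P3=[*fp[2],.04]
for c in(t,s):
    rows.append(np.hstack([overlay(c,*box(c,S3),[(fs[2],.014,.04),(fs[2],.009,.04)]),overlay(c,*box(c,P3),[(fp[2],.013,.03),(fp[2],.0075,.05)])]))
cv2.imwrite('pics/c2.png',np.vstack(rows))
E
```

```text
[0.44256455 0.06041768 0.04      ] [0.62393868 0.10740259 0.058     ] [ 0.40573118 -0.23333677  0.045     ]
sleeve [array([0.4416, 0.0564]), array([0.4466, 0.0589]), array([0.4431, 0.0564])] 
knuckle [array([0.6234, 0.1134]), array([0.6184, 0.1154]), array([0.6189, 0.1064])] 
door [array([ 0.4047, -0.2343]), array([ 0.4097, -0.2353]), array([ 0.4062, -0.2343])]
```

View pics/c2.png

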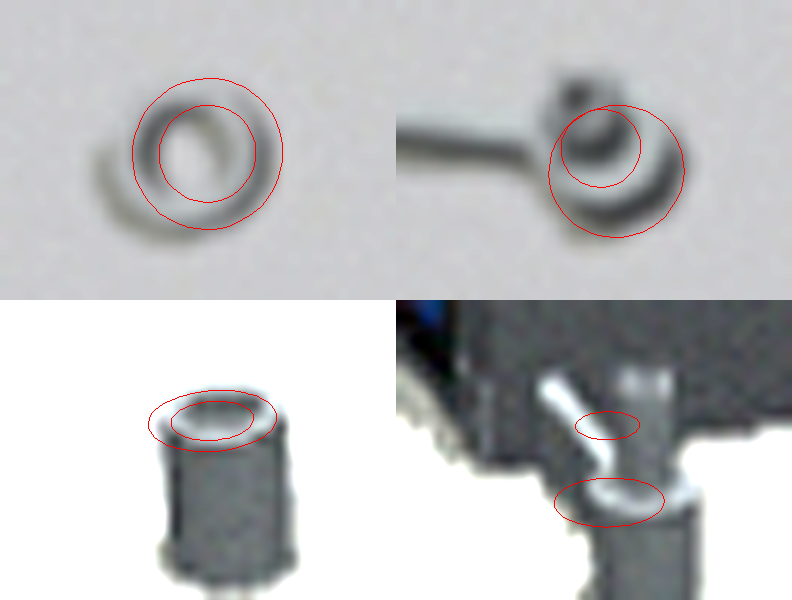

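The automatic fit is poor: in the lower-left crop the sleeve spans x=163–288, and the circle lies to the left of it. I'll use hand-read pixels from both views instead.

```bash
cat >> h.py <<'E'
from scipy.optimize import least_squares
def solve(obs,z0=None):
    """obs: (cam,u,v,dz) with point at p+[0,0,dz], xy unknown, z known"""
    f=lambda q: np.concatenate([proj(c,[q[0],q[1],z])-[u,v] for c,u,v,z in obs])
    r=least_squares(f,[.5,0]); return r.x, r.fun.reshape(-1,2).round(2)
E
python3 - <<'E'
from h import *
t=vision.capture('top'); s=vision.capture('side')
def box(c,p,w=33,h=25):
    u,v=proj(c,p); return int(u-w/2),int(v-h/2),w,h,12
S3=[.4431,.0564,.03];P3=[.6189,.1064,.04]
B={(n,k):box(c,p) for n,c in(('t',t),('s',s)) for k,p in(('S',S3),('P',P3))}
print(B)
def full(n,k,x,y): b=B[n,k]; return b[0]+(x+.5)/12-.5,b[1]+(y+.5)/12-.5
# sleeve: top view rim centre; side: rim centre
st=full('t','S',187,152); ss=full('s','S',226,417)if 0 else full('s','S',226,417-300)
pt=full('t','P',580-396,97); ps=full('s','P',644-396,375-300)
for nm,a,b,z in(('S',st,ss,.04),('P',pt,ps,.058)):
    print(nm,a,b,atz(t,*a,z)[:2],atz(s,*b,z)[:2],solve([(t,*a,z),(s,*b,z)]))
ps_=solve([(t,*pt,.058),(s,*ps,.058)])[0]; ss_=solve([(t,*st,.04),(s,*ss,.04)])[0]
rows=[]
for c in(t,s):
    bs,bp=B['t'if c is t else's','S'],B['t'if c is t else's','P']
    rows.append(np.hstack([overlay(c,*bs,[(ss_,.014,.04),(ss_,.009,.04),(ss_,.014,0)]),overlay(c,*bp,[(ps_,.013,.03),(ps_,.0075,.03),(ps_,.005,.058),(ps_,.013,0)])]))
cv2.imwrite('pics/c3.png',np.vstack(rows))
E
```

```text
{('t', 'S'): (212, 244, 33, 25, 12), ('t', 'P'): (189, 167, 33, 25, 12), ('s', 'S'): (216, 189, 33, 25, 12), ('s', 'P'): (266, 163, 33, 25, 12)}
S (227.125, 256.2083333333333) (234.375, 198.29166666666666) [0.4434297  0.06013131] [0.44634783 0.05621926] (array([0.44492309, 0.0591635 ]), array([[ 0.43, -0.68],
       [-0.96, -0.33]]))
P (203.875, 174.625) (286.2083333333333, 168.79166666666666) [0.62691261 0.10902812] [0.63150171 0.11108566] (array([0.62820759, 0.10885821]), array([[ 0.08, -0.56],
       [-0.65,  0.55]]))
```

View pics/c3.png

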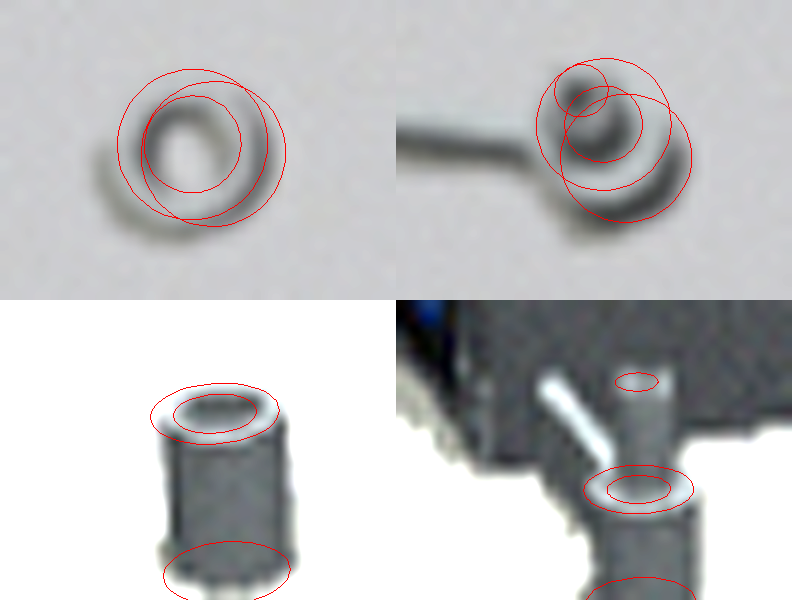

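The overlays now agree to within 1 px, with the same small bias for both parts. The sleeve is at about (0.4445,0.0588) and the hinge axis at about (0.627,0.109). I'll move above the sleeve, keeping the current tool yaw because tool y is already near world y.

```bash
python3 -m pendant '[{"tx":-26,"ty":-27},{"tx":-26,"ty":-27},{"tx":-26,"ty":-27},{"tx":-26,"ty":-27},{"tx":-26,"ty":-27},{"tx":-26,"ty":-27},{"tx":-26,"ty":-27},{"tx":-26,"ty":-27}]' -1; python3 -m pendant '[{"tx":-26,"ty":-27},{"tx":-26,"ty":-27},{"tx":-26,"ty":-27},{"tx":-26,"ty":-27},{"tx":-26,"ty":-27},{"tx":-26,"ty":-27},{"tx":-26,"ty":-27},{}]'
cat >> h.py <<'E'
from scipy.spatial.transform import Rotation as Ro
def go(x,y,z,yaw=None):
    """shift (mm, tool axes) and wz (deg) to target; yaw = world angle (deg) of tool y"""
    o=readout.get_obs(); R=Ro.from_quat(o['ee_rot']).as_matrix(); p=o['ee_pos']
    a=np.degrees(np.arctan2(R[1,1],R[0,1]))
    print('t',round(o['time_s'],2),'p',p.round(4),'yaw',a.round(2),'tilt z',R[:,2].round(3),'F',o['contact_force'].round(1),'open',round(o['opening'],4),'grip',np.round(o['gripper_force'],1))
    print('d tool mm',(R.T@(np.array([x,y,z])-p)*1e3).round(1), None if yaw is None else 'wz %.1f'%-((yaw-a+90)%180-90))
E
python3 -c "
from h import *
go(.4445,.0588,.08)"
```

```text
t 0.4 p [0.1401 0.5834 0.2312] yaw 76.49 tilt z [-0. -0. -1.] F [ 0.7 -0.9 -0.2] open 0.0854 grip 0.0
d tool mm [-418.5 -439.   151.2] Noneschema error: expected keys tx, ty, tz, wx, wy, wz
schema error: expected keys tx, ty, tz, wx, wy, wz
```

```bash
python3 -m pendant '[{"tx":-26,"ty":-27,"tz":0,"wx":0,"wy":0,"wz":0},{"tx":-26,"ty":-27,"tz":0,"wx":0,"wy":0,"wz":0},{"tx":-26,"ty":-27,"tz":0,"wx":0,"wy":0,"wz":0},{"tx":-26,"ty":-27,"tz":0,"wx":0,"wy":0,"wz":0},{"tx":-26,"ty":-27,"tz":0,"wx":0,"wy":0,"wz":0},{"tx":-26,"ty":-27,"tz":0,"wx":0,"wy":0,"wz":0},{"tx":-26,"ty":-27,"tz":0,"wx":0,"wy":0,"wz":0},{"tx":-26,"ty":-27,"tz":0,"wx":0,"wy":0,"wz":0}]' -1; python3 -m pendant '[{"tx":-26,"ty":-27,"tz":0,"wx":0,"wy":0,"wz":0},{"tx":-26,"ty":-27,"tz":0,"wx":0,"wy":0,"wz":0},{"tx":-26,"ty":-27,"tz":0,"wx":0,"wy":0,"wz":0},{"tx":-26,"ty":-27,"tz":0,"wx":0,"wy":0,"wz":0},{"tx":-26,"ty":-27,"tz":0,"wx":0,"wy":0,"wz":0},{"tx":-26,"ty":-27,"tz":0,"wx":0,"wy":0,"wz":0},{"tx":0,"ty":0,"tz":0,"wx":0,"wy":0,"wz":0},{"tx":0,"ty":0,"tz":0,"wx":0,"wy":0,"wz":0}]'
python3 -c "
from h import *
go(.4445,.0588,.08)"
```

```text
time_s: 1.2
ee_pos: [0.2925, 0.3235, 0.2314]
ee_rot: [0.117, 0.993, 0.0, 0.0]
contact_force: [0.4, 0.4, 0.4]
opening: 0.0854
gripper_force: 0.0
time_s: 2.0
ee_pos: [0.4059, 0.1304, 0.2313]
ee_rot: [0.119, 0.993, 0.0, -0.0]
contact_force: [-0.0, 0.2, -0.3]
opening: 0.0854
gripper_force: 0.0
t 2.0 p [0.4059 0.1304 0.2313] yaw 76.37 tilt z [-0.  0. -1.] F [-0.   0.2 -0.3] open 0.0854 grip 0.0
d tool mm [-54.4 -60.5 151.3] None
```

```bash
python3 -m pendant '[{"tx":-13.6,"ty":-15.1,"tz":20,"wx":0,"wy":0,"wz":0},{"tx":-13.6,"ty":-15.1,"tz":25,"wx":0,"wy":0,"wz":0},{"tx":-13.6,"ty":-15.1,"tz":30,"wx":0,"wy":0,"wz":0},{"tx":-13.6,"ty":-15.1,"tz":30,"wx":0,"wy":0,"wz":0},{"tx":0,"ty":0,"tz":30,"wx":0,"wy":0,"wz":0},{"tx":0,"ty":0,"tz":30,"wx":0,"wy":0,"wz":0},{"tx":0,"ty":0,"tz":25,"wx":0,"wy":0,"wz":0},{"tx":0,"ty":0,"tz":20,"wx":0,"wy":0,"wz":0}]'; python3 -m pendant '[{"tx":0,"ty":0,"tz":13,"wx":0,"wy":0,"wz":0},{"tx":0,"ty":0,"tz":0,"wx":0,"wy":0,"wz":0},{"tx":0,"ty":0,"tz":0,"wx":0,"wy":0,"wz":0},{"tx":0,"ty":0,"tz":0,"wx":0,"wy":0,"wz":0},{"tx":0,"ty":0,"tz":0,"wx":0,"wy":0,"wz":0},{"tx":0,"ty":0,"tz":0,"wx":0,"wy":0,"wz":0},{"tx":0,"ty":0,"tz":0,"wx":0,"wy":0,"wz":0},{"tx":0,"ty":0,"tz":0,"wx":0,"wy":0,"wz":0}]' 1
python3 -c "
from h import *
go(.4445,.0588,.007)"
```

```text
time_s: 2.8
ee_pos: [0.4436, 0.0609, 0.0198]
ee_rot: [0.117, 0.993, 0.0, -0.001]
contact_force: [0.9, 0.1, -0.1]
opening: 0.0854
gripper_force: 0.0
time_s: 3.6
ee_pos: [0.4458, 0.0594, 0.0098]
ee_rot: [0.118, 0.993, 0.0, 0.001]
contact_force: [-0.7, 1.0, 7.4]
opening: 0.0257
gripper_force: 59.3
t 3.6 p [0.4458 0.0594 0.0098] yaw 76.49 tilt z [ 0.002  0.    -1.   ] F [-0.7  1.   7.4] open 0.0257 grip 59.3
d tool mm [ 1.1 -0.9  2.8] None
```

```bash
python3 -m pendant '[{"tx":0,"ty":0,"tz":-10,"wx":0,"wy":0,"wz":0},{"tx":0,"ty":0,"tz":-25,"wx":0,"wy":0,"wz":0},{"tx":0,"ty":0,"tz":-25,"wx":0,"wy":0,"wz":0},{"tx":0,"ty":0,"tz":-20,"wx":0,"wy":0,"wz":0},{"tx":-20,"ty":11.5,"tz":-10,"wx":0,"wy":0,"wz":0},{"tx":-25,"ty":14,"tz":0,"wx":0,"wy":0,"wz":0},{"tx":-25,"ty":14,"tz":0,"wx":0,"wy":0,"wz":0},{"tx":-25,"ty":14,"tz":0,"wx":0,"wy":0,"wz":0}]'; python3 -m pendant '[{"tx":-25,"ty":14,"tz":0,"wx":0,"wy":0,"wz":0},{"tx":-20,"ty":11,"tz":0,"wx":0,"wy":0,"wz":0},{"tx":-15,"ty":8,"tz":0,"wx":0,"wy":0,"wz":0},{"tx":-10,"ty":5,"tz":0,"wx":0,"wy":0,"wz":0},{"tx":0,"ty":0,"tz":0,"wx":0,"wy":0,"wz":0},{"tx":0,"ty":0,"tz":0,"wx":0,"wy":0,"wz":0},{"tx":0,"ty":0,"tz":0,"wx":0,"wy":0,"wz":0},{"tx":0,"ty":0,"tz":0,"wx":0,"wy":0,"wz":0}]'
python3 - <<'E'
from h import *
go(.6283,.1096,.10)
t=vision.capture('top'); s=vision.capture('side')
p=readout.get_obs()['ee_pos']; 
def box(c,p,w=50,h=38): u,v=proj(c,p); return int(u-w/2),int(v-h/2),w,h,8
q=[p[0],p[1],.08]
bt,bs=box(t,q),box(s,q); print(bt,bs)
H=(.627,.109); S=p[:2]-[.0013,.0006]; zb=p[2]-.0098
cs=[(S,.014,zb),(S,.014,zb+.04),(H,.013,.03),(H,.0075,.058)]
cv2.imwrite('pics/c4.png',np.hstack([overlay(t,*bt,cs),overlay(s,*bs,cs)]))
E
```

```text
time_s: 4.4
ee_pos: [0.5508, 0.0895, 0.0993]
ee_rot: [0.118, 0.993, 0.0, 0.0]
contact_force: [0.1, -0.0, -0.2]
opening: 0.0257
gripper_force: 59.0
time_s: 5.2
ee_pos: [0.6259, 0.1097, 0.0986]
ee_rot: [0.118, 0.993, 0.0, 0.0]
contact_force: [0.3, 0.1, -1.1]
opening: 0.0258
gripper_force: 59.0
t 5.2 p [0.6259 0.1097 0.0986] yaw 76.48 tilt z [ 0.  0. -1.] F [ 0.3  0.1 -1.1] open 0.0258 grip 59.0
d tool mm [-2.3  0.4 -1.4] None
(177, 153, 50, 38, 8) (259, 143, 50, 38, 8)
```

View pics/c4.png

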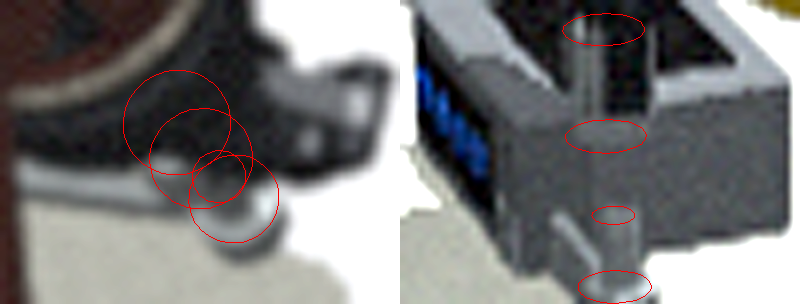

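The side view shows the sleeve upright, centred near x≈610 in the crop, with the spigot near x≈622. The TCP is 2.3 mm short in tool x. I'll correct that, lower to about 8 mm above the tip, and look again.

```bash
python3 -m pendant '[{"tx":-1.2,"ty":0.2,"tz":8,"wx":0,"wy":0,"wz":0},{"tx":-1.2,"ty":0.2,"tz":8,"wx":0,"wy":0,"wz":0},{"tx":0,"ty":0,"tz":5,"wx":0,"wy":0,"wz":0},{"tx":0,"ty":0,"tz":3,"wx":0,"wy":0,"wz":0},{"tx":0,"ty":0,"tz":0,"wx":0,"wy":0,"wz":0},{"tx":0,"ty":0,"tz":0,"wx":0,"wy":0,"wz":0},{"tx":0,"ty":0,"tz":0,"wx":0,"wy":0,"wz":0},{"tx":0,"ty":0,"tz":0,"wx":0,"wy":0,"wz":0}]'
python3 - <<'E'
from h import *
go(.6283,.1096,.10)
ims=[vision.capture('side') for _ in range(6)]; s=dict(ims[0]); s['color']=np.mean([i['color'] for i in ims],0)
p=readout.get_obs()['ee_pos']
u,v=proj(s,[p[0],p[1],.065]); b=(int(u-20),int(v-20),40,36,16); print(b)
im=cv2.resize(s['color'][b[1]:b[1]+36,b[0]:b[0]+40,::-1],None,fx=16,fy=16,interpolation=cv2.INTER_CUBIC)
im=np.clip((im-20)*2.6,0,255).astype('uint8'); cv2.imwrite('pics/c5.png',im)
H=(.627,.109); S=p[:2]-[.0013,.0006]; zb=p[2]-.0098
for z,q in((zb,S),(zb+.04,S),(.03,H),(.058,H)): print(z,(proj(s,[*q,z])-b[:2]+.5)*16)
E
```

```text
time_s: 6.1
ee_pos: [0.629, 0.1097, 0.0747]
ee_rot: [0.118, 0.993, 0.0, 0.0]
contact_force: [-0.3, -0.6, -0.7]
opening: 0.0258
gripper_force: 59.0
t 6.1 p [0.629  0.1097 0.0747] yaw 76.49 tilt z [ 0.001  0.    -1.   ] F [-0.3 -0.6 -0.7] open 0.0258 grip 59.0
d tool mm [  0.7  -0.3 -25.3] None
(265, 146, 40, 36, 16)
0.06457644505929626 [332.47591348 347.78588423]
0.10457644505929625 [328.32797558 137.81049717]
0.03 [333.4440685  525.81131921]
0.058 [330.59279339 382.65077117]
```

View pics/c5.png

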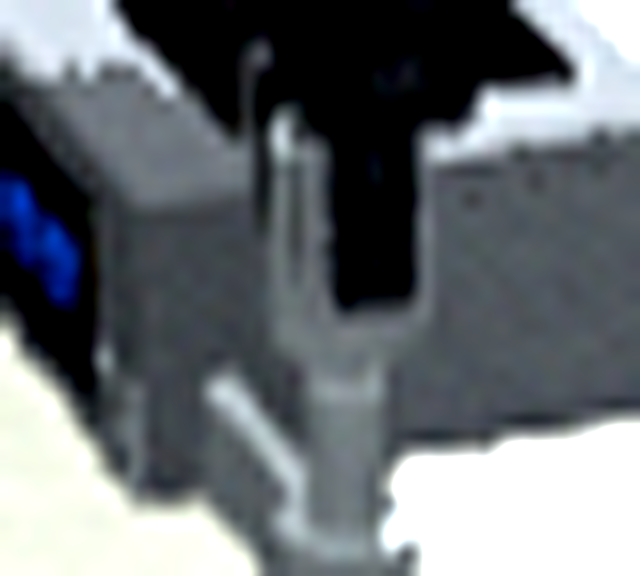

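The sleeve's edges are at x=270 and 433 (centre about 351), and the spigot's are at 308 and 385 (centre about 347). Allowing for perspective, the sleeve is about 1 mm too far right. I'll shift it and lower onto the tip gently.

```bash
python3 -m pendant '[{"tx":0.9,"ty":0.2,"tz":0,"wx":0,"wy":0,"wz":0},{"tx":0,"ty":0,"tz":2,"wx":0,"wy":0,"wz":0},{"tx":0,"ty":0,"tz":3,"wx":0,"wy":0,"wz":0},{"tx":0,"ty":0,"tz":3,"wx":0,"wy":0,"wz":0},{"tx":0,"ty":0,"tz":3,"wx":0,"wy":0,"wz":0},{"tx":0,"ty":0,"tz":2,"wx":0,"wy":0,"wz":0},{"tx":0,"ty":0,"tz":0,"wx":0,"wy":0,"wz":0},{"tx":0,"ty":0,"tz":0,"wx":0,"wy":0,"wz":0}]'
```

```text
time_s: 7.2
ee_pos: [0.6279, 0.1099, 0.0612]
ee_rot: [0.118, 0.993, -0.0, -0.0]
contact_force: [-0.6, -1.5, 0.1]
opening: 0.0259
gripper_force: 59.0
```

It is engaged: the sleeve's lower end is about 6 mm below the tip with almost no force. Pressing on.

```bash
python3 -m pendant '[{"tx":0,"ty":0,"tz":3,"wx":0,"wy":0,"wz":0},{"tx":0,"ty":0,"tz":4,"wx":0,"wy":0,"wz":0},{"tx":0,"ty":0,"tz":4,"wx":0,"wy":0,"wz":0},{"tx":0,"ty":0,"tz":4,"wx":0,"wy":0,"wz":0},{"tx":0,"ty":0,"tz":3,"wx":0,"wy":0,"wz":0},{"tx":0,"ty":0,"tz":2,"wx":0,"wy":0,"wz":0},{"tx":0,"ty":0,"tz":0,"wx":0,"wy":0,"wz":0},{"tx":0,"ty":0,"tz":0,"wx":0,"wy":0,"wz":0}]'
```

```text
time_s: 8.0
ee_pos: [0.6279, 0.1098, 0.0408]
ee_rot: [0.118, 0.993, -0.0, -0.0]
contact_force: [1.0, -5.0, -3.4]
opening: 0.0257
gripper_force: 59.0
```

```bash
python3 -m pendant '[{"tx":0,"ty":-0.7,"tz":0.5,"wx":0,"wy":0,"wz":0},{"tx":0,"ty":-0.3,"tz":0.5,"wx":0,"wy":0,"wz":0},{"tx":0,"ty":0,"tz":1,"wx":0,"wy":0,"wz":0},{"tx":0,"ty":0,"tz":1,"wx":0,"wy":0,"wz":0},{"tx":0,"ty":0,"tz":0,"wx":0,"wy":0,"wz":0},{"tx":0,"ty":0,"tz":0,"wx":0,"wy":0,"wz":0},{"tx":0,"ty":0,"tz":0,"wx":0,"wy":0,"wz":0},{"tx":0,"ty":0,"tz":0,"wx":0,"wy":0,"wz":0}]'
```

```text
time_s: 8.8
ee_pos: [0.6279, 0.1096, 0.0398]
ee_rot: [0.117, 0.993, 0.0, 0.0]
contact_force: [-5.4, -0.2, 11.1]
opening: 0.0256
gripper_force: 60.8
```

It is home: the force rose to 11 N at exactly the expected height (0.030 + 0.0098). Releasing now, then lifting clear.

```bash
python3 -m pendant '[{"tx":0,"ty":0,"tz":-1,"wx":0,"wy":0,"wz":0},{"tx":0,"ty":0,"tz":0,"wx":0,"wy":0,"wz":0},{"tx":0,"ty":0,"tz":0,"wx":0,"wy":0,"wz":0},{"tx":0,"ty":0,"tz":0,"wx":0,"wy":0,"wz":0},{"tx":0,"ty":0,"tz":0,"wx":0,"wy":0,"wz":0},{"tx":0,"ty":0,"tz":0,"wx":0,"wy":0,"wz":0},{"tx":0,"ty":0,"tz":0,"wx":0,"wy":0,"wz":0},{"tx":0,"ty":0,"tz":0,"wx":0,"wy":0,"wz":0}]' -0.2; python3 -m pendant '[{"tx":0,"ty":0,"tz":-5,"wx":0,"wy":0,"wz":0},{"tx":0,"ty":0,"tz":-15,"wx":0,"wy":0,"wz":0},{"tx":0,"ty":0,"tz":-25,"wx":0,"wy":0,"wz":0},{"tx":0,"ty":0,"tz":-30,"wx":0,"wy":0,"wz":0},{"tx":0,"ty":0,"tz":-30,"wx":0,"wy":0,"wz":0},{"tx":0,"ty":0,"tz":-25,"wx":0,"wy":0,"wz":0},{"tx":10,"ty":-30,"tz":-20,"wx":0,"wy":0,"wz":0},{"tx":10,"ty":-30,"tz":0,"wx":0,"wy":0,"wz":0}]'; python3 -m pendant '[{"tx":10,"ty":-30,"tz":0,"wx":0,"wy":0,"wz":5},{"tx":10,"ty":-30,"tz":0,"wx":0,"wy":0,"wz":6},{"tx":10,"ty":-30,"tz":0,"wx":0,"wy":0,"wz":6},{"tx":10,"ty":-30,"tz":0,"wx":0,"wy":0,"wz":6},{"tx":10,"ty":-25,"tz":0,"wx":0,"wy":0,"wz":6},{"tx":10,"ty":-15,"tz":0,"wx":0,"wy":0,"wz":6},{"tx":0,"ty":0,"tz":0,"wx":0,"wy":0,"wz":5},{"tx":0,"ty":0,"tz":0,"wx":0,"wy":0,"wz":0}]' -1
python3 - <<'E'
from h import *
go(.44,-.31,.2,27)
t=vision.capture('top'); s=vision.capture('side')
H=(.627,.109)
p=[*H,.05]
def box(c,p,w,h,k): u,v=proj(c,p); return int(u-w/2),int(v-h/2),w,h,k
K=np.array([.4057,-.2335]); a=np.radians(117); C=K-.085*np.array([np.cos(a),np.sin(a)])
m=np.r_[(K+C)/2,.04]
B=[box(t,p,33,25,12),box(s,p,33,25,12),box(t,m,66,50,6),box(s,m,66,50,6)]; print(B)
hc=[(H,.014,.07),(H,.009,.07)]; dc=[(K,.013,.045),(K,.006,.045)]
cv2.imwrite('pics/c6.png',np.vstack([np.hstack([overlay(t,*B[0],hc),overlay(s,*B[1],hc)]),np.hstack([overlay(t,*B[2],dc),overlay(s,*B[3],dc)])]))
E
```

```text
time_s: 9.6
ee_pos: [0.6278, 0.1091, 0.0393]
ee_rot: [0.118, 0.993, 0.0, 0.0]
contact_force: [0.5, -0.1, -0.1]
opening: 0.051
gripper_force: 0.0
time_s: 10.4
ee_pos: [0.5957, 0.0551, 0.1944]
ee_rot: [0.117, 0.993, -0.0, 0.003]
contact_force: [-0.5, -0.3, 0.4]
opening: 0.051
gripper_force: 0.0
time_s: 11.2
ee_pos: [0.4728, -0.0594, 0.1908]
ee_rot: [0.451, 0.892, 0.0, 0.001]
contact_force: [-1.3, 0.7, 0.1]
opening: 0.0852
gripper_force: 0.0
t 11.2 p [ 0.4728 -0.0594  0.1908] yaw 36.38 tilt z [ 0.002 -0.001 -1.   ] F [-1.3  0.7  0.1] open 0.0852 grip 0.0
d tool mm [-182.3 -175.    -9.1] wz 9.4
[(187, 162, 33, 25, 12), (268, 159, 33, 25, 12), (342, 235, 66, 50, 6), (254, 238, 66, 50, 6)]
```

View pics/c6.png

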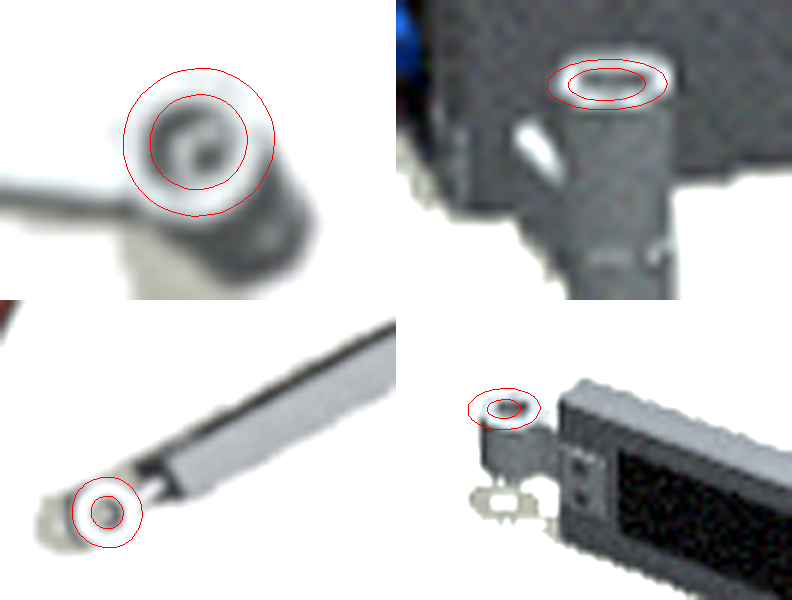

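The sleeve is home and clear of the fingers, with its rim centred on my hinge estimate (top crop 198,143 against overlay 199,142). The door knuckle also matches the top view (107,512). Next, measure the angles of the door and the instrument.

Run:
```python
from h import *
t=vision.capture('top'); g=t['color'].mean(2)
def ang(z,reg,name,p):
    u0,v0,u1,v1=reg; m=(g[v0:v1,u0:u1]<.85*np.median(g[180:320,250:340])).astype('uint8')
    n,l,st,ce=cv2.connectedComponentsWithStats(m); k=1+np.argmax(st[1:,4]); m=(l==k).astype('uint8')
    m=cv2.morphologyEx(m,cv2.MORPH_OPEN,np.ones((3,3)))
    pts=np.argwhere(m)[:,::-1]+[u0,v0]
    w=np.array([atz(t,*q,z)[:2] for q in pts],np.float32)
    r=cv2.minAreaRect(w*1000); b=cv2.boxPoints(r)
    d=w-w.mean(0); U=np.linalg.svd(d,full_matrices=False)[2][0]
    e=b[1]-b[0];print(name,'rect c',np.round(r[0],1),'size',np.round(r[1],1),'edge deg',np.degrees(np.arctan2(e[1],e[0])).round(1),'pca',np.degrees(np.arctan2(U[1],U[0])).round(1),len(w))
ang(.064,(366,230,430,275),'door',0)
ang(.066,(108,115,184,185),'housing',0)
# edge rows of the slab's columns
for u in (375,385,395,405,412):
    col=g[225:285,u]; print(u,np.round(col).astype(int)[max(0,18-(u-375)//2):55-(u-375)//2].tolist())
for u in (180,184,188,192,196): print(u,np.round(g[170:186,u]).astype(int).tolist())
```

```text
Traceback (most recent call last):
cv2.error: OpenCV(4.12.0) /io/opencv/modules/imgproc/src/convhull.cpp:143: error: (-215:Assertion failed) total >= 0 && (depth == CV_32F || depth == CV_32S) in function 'convexHull'
```

Run:
```python
from h import *
t=vision.capture('top'); g=t['color'].mean(2)
def ang(z,reg,name):
    u0,v0,u1,v1=reg; m=(g[v0:v1,u0:u1]<.85*np.median(g[180:320,250:340])).astype('uint8')
    n,l,st,ce=cv2.connectedComponentsWithStats(m); m=(l==1+np.argmax(st[1:,4])).astype('uint8')
    pts=np.argwhere(m)[:,::-1]+[u0,v0]
    w=np.array([atz(t,*q,z)[:2] for q in pts]).astype(np.float32)
    r=cv2.minAreaRect((w*1000).astype(np.float32)); e=np.diff(cv2.boxPoints(r),axis=0)[0]
    U=np.linalg.svd(w-w.mean(0),full_matrices=False)[2][0]
    print(name,np.round(r[0],1),np.round(r[1],1),'edge',np.degrees(np.arctan2(e[1],e[0])).round(1),'pca',np.degrees(np.arctan2(U[1],U[0])).round(1),len(w))
ang(.064,(366,230,430,275),'door')
ang(.066,(108,115,184,185),'housing')
def dirr(z,cols,r0,r1):
    P=[]
    for u in cols:
        c=g[r0:r1,u]; wgt=np.clip(c.max()*.95-c,0,None); P.append(atz(t,u,r0+(wgt*np.arange(r1-r0)).sum()/wgt.sum(),z)[:2])
    P=np.array(P); k=np.polyfit(P[:,1],P[:,0],1); print('leaf: dx/dy',k, 'yaw',-np.degrees(np.arctan(k[0])), 'x at y=.109',np.polyval(k,.109))
dirr(.026,range(183,198),172,186)
```

```text
door [ 422.2 -248.3] [6.6 4.3] edge -1.4 pca 84.8 9
housing [692.1 238.1] [87.8 68. ] edge -8.6 pca -98.5 1142
leaf: dx/dy [0.16798427 0.60131355] yaw -9.535758977981581 x at y=.109 0.619623831971084
```

Run:
```python
from h import *
t=vision.capture('top'); g=cv2.GaussianBlur(t['color'].mean(2),(0,0),.6)
P=[];Q=[]
for u in range(376,412,3):
    vm=int(round(254-(u-390)*.5)); c=g[vm-14:vm+15,u]
    if u%12==4: print(u,vm-14,np.round(c).astype(int).tolist())
    d=np.gradient(c); 
    # lower boundary: strongest rise in lower half
    k=8+np.argmax(d[8:]); y=d[k-1:k+2]; o=(y[2]-y[0])/(2*(2*y[1]-y[0]-y[2])); Q.append(atz(t,u,vm-14+k+o,.064)[:2])
    k=np.argmin(d[:14]); y=d[k-1:k+2]; o=(y[2]-y[0])/(2*(2*y[1]-y[0]-y[2])); P.append([u,vm-14+k+o])
Q=np.array(Q);k=np.polyfit(Q[:,1],Q[:,0],1);print('front edge',k,'yaw',-np.degrees(np.arctan(k[0])),(Q[:,0]-np.polyval(k,Q[:,1])).round(4))
K=np.array([.4057,-.2335]);n=np.array([1,-k[0]])/np.hypot(1,k[0]); print('dist knuckle to front edge mm',1e3*n@(K-[np.polyval(k,K[1]),K[1]]))
```

```text
376 247 [169, 169, 169, 169, 169, 166, 155, 127, 85, 59, 71, 99, 115, 120, 119, 118, 117, 115, 114, 118, 138, 159, 167, 169, 169, 168, 168, 168, 168]
388 241 [168, 168, 168, 169, 168, 164, 144, 107, 68, 63, 89, 111, 119, 119, 118, 116, 115, 116, 123, 138, 156, 167, 169, 169, 168, 168, 169, 168, 168]
400 235 [167, 167, 167, 167, 166, 154, 124, 84, 61, 78, 105, 117, 119, 118, 118, 118, 117, 121, 134, 153, 165, 169, 168, 168, 168, 168, 168, 168, 167]
front edge [-0.4962371   0.29862309] yaw 26.392313135346004 [-0.0002 -0.0001 -0.0001 -0.     -0.      0.0002  0.0003  0.      0.0004
  0.0001  0.0001 -0.0007]
dist knuckle to front edge mm -7.877815756269327
```

The instrument yaw is about -9°. The door yaw is 26.4°, with its centre at about (0.4435,-0.3096). I'll grasp 5 mm towards the knuckle.

```bash
python3 -m pendant '[{"tx":-20,"ty":-20,"tz":0,"wx":0,"wy":0,"wz":0},{"tx":-30,"ty":-28,"tz":0,"wx":0,"wy":0,"wz":0},{"tx":-30,"ty":-28,"tz":0,"wx":0,"wy":0,"wz":0},{"tx":-30,"ty":-28,"tz":10,"wx":0,"wy":0,"wz":0},{"tx":-30,"ty":-28,"tz":15,"wx":0,"wy":0,"wz":0},{"tx":-24,"ty":-24,"tz":20,"wx":0,"wy":0,"wz":0},{"tx":-15,"ty":-15,"tz":15,"wx":0,"wy":0,"wz":5},{"tx":0,"ty":0,"tz":10,"wx":0,"wy":0,"wz":5}]';  python3 -c "
from h import *
go(.4412,-.3051,.018,26.4)"
```

```text
time_s: 12.25
ee_pos: [0.4408, -0.3067, 0.1176]
ee_rot: [0.528, 0.849, 0.0, -0.001]
contact_force: [0.9, 0.1, 0.1]
opening: 0.0856
gripper_force: 0.0
t 12.25 p [ 0.4408 -0.3067  0.1176] yaw 26.21 tilt z [-0.001  0.001 -1.   ] F [0.9 0.1 0.1] open 0.0856 grip 0.0
d tool mm [ 1.2  1.1 99.6] wz -0.2
```

```bash
python3 -m pendant '[{"tx":1,"ty":1,"tz":15,"wx":0,"wy":0,"wz":0},{"tx":0,"ty":0,"tz":20,"wx":0,"wy":0,"wz":0},{"tx":0,"ty":0,"tz":20,"wx":0,"wy":0,"wz":0},{"tx":0,"ty":0,"tz":20,"wx":0,"wy":0,"wz":0},{"tx":0,"ty":0,"tz":15,"wx":0,"wy":0,"wz":0},{"tx":0,"ty":0,"tz":7,"wx":0,"wy":0,"wz":0},{"tx":0,"ty":0,"tz":0,"wx":0,"wy":0,"wz":0},{"tx":0,"ty":0,"tz":0,"wx":0,"wy":0,"wz":0}]'; python3 -m pendant '[{"tx":0,"ty":0,"tz":0,"wx":0,"wy":0,"wz":0},{"tx":0,"ty":0,"tz":0,"wx":0,"wy":0,"wz":0},{"tx":0,"ty":0,"tz":0,"wx":0,"wy":0,"wz":0},{"tx":0,"ty":0,"tz":0,"wx":0,"wy":0,"wz":0},{"tx":0,"ty":0,"tz":0,"wx":0,"wy":0,"wz":0},{"tx":0,"ty":0,"tz":0,"wx":0,"wy":0,"wz":0},{"tx":0,"ty":0,"tz":0,"wx":0,"wy":0,"wz":0},{"tx":0,"ty":0,"tz":0,"wx":0,"wy":0,"wz":0}]' 1;  python3 -c "
from h import *
go(.4412,-.3051,.018,26.4)"
```

```text
time_s: 13.05
ee_pos: [0.4426, -0.3035, 0.023]
ee_rot: [0.526, 0.851, -0.0, 0.0]
contact_force: [-0.3, 0.0, 1.1]
opening: 0.0854
gripper_force: 0.0
time_s: 13.85
ee_pos: [0.4423, -0.3034, 0.0225]
ee_rot: [0.526, 0.85, 0.0, 0.0]
contact_force: [-0.1, 0.0, 4.4]
opening: 0.0174
gripper_force: 59.0
t 13.85 p [ 0.4423 -0.3034  0.0225] yaw 26.49 tilt z [ 0. -0. -1.] F [-0.1  0.   4.4] open 0.0174 grip 59.0
d tool mm [-1.  -1.7  4.5] wz 0.1
```

The door is gripped (17.4 mm opening reading, 59 N). Now lift it, carry it towards the hinge and turn it to yaw -9°.

```bash
python3 -m pendant '[{"tx":0,"ty":0,"tz":-8,"wx":0,"wy":0,"wz":0},{"tx":0,"ty":0,"tz":-20,"wx":0,"wy":0,"wz":0},{"tx":0,"ty":0,"tz":-25,"wx":0,"wy":0,"wz":0},{"tx":0,"ty":0,"tz":-25,"wx":0,"wy":0,"wz":0},{"tx":0,"ty":0,"tz":-25,"wx":0,"wy":0,"wz":0},{"tx":0,"ty":0,"tz":-20,"wx":0,"wy":0,"wz":0},{"tx":8,"ty":11,"tz":-5,"wx":0,"wy":0,"wz":0},{"tx":14,"ty":19,"tz":0,"wx":0,"wy":0,"wz":0}]';python3 -m pendant '[{"tx":18,"ty":25,"tz":0,"wx":0,"wy":0,"wz":0},{"tx":20,"ty":27,"tz":0,"wx":0,"wy":0,"wz":0},{"tx":20,"ty":27,"tz":0,"wx":0,"wy":0,"wz":0},{"tx":20,"ty":27,"tz":0,"wx":0,"wy":0,"wz":0},{"tx":20,"ty":27,"tz":0,"wx":0,"wy":0,"wz":0},{"tx":20,"ty":27,"tz":0,"wx":0,"wy":0,"wz":0},{"tx":20,"ty":27,"tz":0,"wx":0,"wy":0,"wz":0},{"tx":20,"ty":27,"tz":0,"wx":0,"wy":0,"wz":0}]';python3 -m pendant '[{"tx":18,"ty":25,"tz":0,"wx":0,"wy":0,"wz":0},{"tx":14,"ty":19,"tz":0,"wx":0,"wy":0,"wz":0},{"tx":8,"ty":11,"tz":0,"wx":0,"wy":0,"wz":4},{"tx":0,"ty":0,"tz":0,"wx":0,"wy":0,"wz":7},{"tx":0,"ty":0,"tz":0,"wx":0,"wy":0,"wz":8},{"tx":0,"ty":0,"tz":0,"wx":0,"wy":0,"wz":8},{"tx":0,"ty":0,"tz":0,"wx":0,"wy":0,"wz":6},{"tx":0,"ty":0,"tz":0,"wx":0,"wy":0,"wz":2.5}]'; python3 -c "
from h import *
go(.6151,.0311,.11,-9)"
```

```text
time_s: 14.65
ee_pos: [0.4595, -0.2705, 0.1511]
ee_rot: [0.527, 0.85, -0.0, 0.001]
contact_force: [-0.5, 0.3, -1.4]
opening: 0.0175
gripper_force: 58.6
time_s: 15.45
ee_pos: [0.5801, -0.031, 0.1493]
ee_rot: [0.526, 0.85, -0.0, -0.001]
contact_force: [0.6, -0.0, -1.2]
opening: 0.0172
gripper_force: 58.6
time_s: 16.25
ee_pos: [0.6109, 0.028, 0.1492]
ee_rot: [0.762, 0.648, -0.001, -0.001]
contact_force: [-0.7, 0.6, -1.5]
opening: 0.0175
gripper_force: 58.7
t 16.25 p [0.6109 0.028  0.1492] yaw -9.21 tilt z [-0.002  0.001 -1.   ] F [-0.7  0.6 -1.5] open 0.0175 grip 58.7
d tool mm [ 3.7  3.8 39.2] wz -0.2
```

```bash
python3 -m pendant '[{"tx":1.8,"ty":1.9,"tz":8,"wx":0,"wy":0,"wz":0},{"tx":1.9,"ty":1.9,"tz":14,"wx":0,"wy":0,"wz":0},{"tx":0,"ty":0,"tz":14,"wx":0,"wy":0,"wz":0},{"tx":0,"ty":0,"tz":12,"wx":0,"wy":0,"wz":0},{"tx":0,"ty":0,"tz":7,"wx":0,"wy":0,"wz":0},{"tx":0,"ty":0,"tz":0,"wx":0,"wy":0,"wz":0},{"tx":0,"ty":0,"tz":0,"wx":0,"wy":0,"wz":0},{"tx":0,"ty":0,"tz":0,"wx":0,"wy":0,"wz":0}]'
python3 - <<'E'
from h import *
go(.6151,.0311,.0755,-9)
o=readout.get_obs(); p=o['ee_pos']; K=p[:2]+.0789*np.array([.1564,.9877]); H=(.627,.109); zk=p[2]-.0025
ims={}
for n in('top','side'):
    L=[vision.capture(n) for _ in range(4)]; c=dict(L[0]); c['color']=np.mean([i['color'] for i in L],0); ims[n]=c
print('K pred',K,zk)
out=[]
for n,c in ims.items():
    u,v=proj(c,[*H,.085]); b=(int(u-20),int(v-20),40,40,10); print(n,b,'H.07',(proj(c,[*H,.07])-b[:2]+.5)*10,'K low/top',(proj(c,[*K,zk])-b[:2]+.5)*10,(proj(c,[*K,zk+.025])-b[:2]+.5)*10)
    im=cv2.resize(c['color'][b[1]:b[1]+40,b[0]:b[0]+40,::-1],None,fx=10,fy=10,interpolation=cv2.INTER_CUBIC); out.append(np.clip((im-20)*1.9,0,255))
cv2.imwrite('pics/c7.png',np.hstack(out).astype('uint8'))
E
```

```text
time_s: 17.05
ee_pos: [0.6165, 0.0299, 0.0961]
ee_rot: [0.76, 0.649, 0.0, 0.0]
contact_force: [0.2, 0.5, -1.8]
opening: 0.0174
gripper_force: 58.7
t 17.05 p [0.6165 0.0299 0.0961] yaw -9.01 tilt z [ 0.001 -0.    -1.   ] F [ 0.2  0.5 -1.8] open 0.0174 grip 58.7
d tool mm [ 1.  -1.6 20.6] wz -0.0
K pred [0.62879453 0.10779675] 0.09361333159615105
top (181, 151, 40, 40, 10) H.07 [225.57609049 228.47725855] K low/top [214.18955471 195.00772431] [195.4766234 166.6252031]
side (264, 140, 40, 40, 10) H.07 [215.84678034 260.3090112 ] K low/top [222.05165027 183.12024949] [220.45858161  99.90651157]
```

View pics/c7.png

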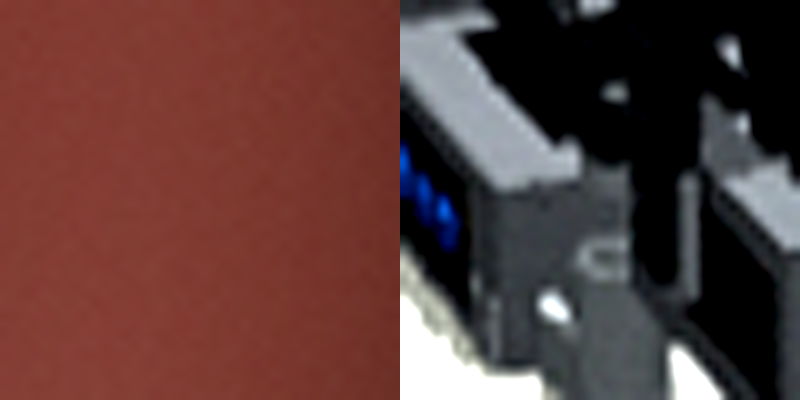

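The arm hides the top view, and in the side view the finger covers most of the knuckle. The left edge of the knuckle (about 581) and of the sleeve (about 578) agree to within 1 mm. I'll apply the small correction and lower, using force to find the sleeve top.

```bash
python3 -m pendant '[{"tx":0.9,"ty":-0.5,"tz":3,"wx":0,"wy":0,"wz":0},{"tx":0.9,"ty":-0.5,"tz":5,"wx":0,"wy":0,"wz":0},{"tx":0,"ty":0,"tz":5,"wx":0,"wy":0,"wz":0},{"tx":0,"ty":0,"tz":4,"wx":0,"wy":0,"wz":0},{"tx":0,"ty":0,"tz":3,"wx":0,"wy":0,"wz":0},{"tx":0,"ty":0,"tz":0.5,"wx":0,"wy":0,"wz":0},{"tx":0,"ty":0,"tz":0,"wx":0,"wy":0,"wz":0},{"tx":0,"ty":0,"tz":0,"wx":0,"wy":0,"wz":0}]'; python3 -c "
from h import *
go(.6158,.0318,.0755,-9)"
```

```text
time_s: 18.25
ee_pos: [0.6154, 0.0319, 0.075]
ee_rot: [0.76, 0.649, 0.0, 0.0]
contact_force: [0.9, -0.4, -0.2]
opening: 0.0173
gripper_force: 58.7
t 18.25 p [0.6154 0.0319 0.075 ] yaw -9.01 tilt z [ 0.  0. -1.] F [ 0.9 -0.4 -0.2] open 0.0173 grip 58.7
d tool mm [-0.1  0.4 -0.5] wz -0.0
```

```bash
python3 -m pendant '[{"tx":0,"ty":0,"tz":0.5,"wx":0,"wy":0,"wz":0},{"tx":0,"ty":0,"tz":0.5,"wx":0,"wy":0,"wz":0},{"tx":0,"ty":0,"tz":0,"wx":0,"wy":0,"wz":0},{"tx":0,"ty":0,"tz":0,"wx":0,"wy":0,"wz":0},{"tx":0,"ty":0,"tz":0,"wx":0,"wy":0,"wz":0},{"tx":0,"ty":0,"tz":0,"wx":0,"wy":0,"wz":0},{"tx":0,"ty":0,"tz":0,"wx":0,"wy":0,"wz":0},{"tx":0,"ty":0,"tz":0,"wx":0,"wy":0,"wz":0}]'
python3 - <<'E'
from h import *
go(.6158,.0318,.0755,-9)
L=[vision.capture('side') for _ in range(6)]; c=dict(L[0]); c['color']=np.mean([i['color'] for i in L],0)
F=readout.get_obs()['contact_force']; print(F)
u,v=proj(c,[.622,.07,.08]); b=(int(u-25),int(v-20),50,36,16); print(b)
for q in([.627,.109,.07],[.627,.109,.03],[.627,.109,.0725],[.627,.109,.0975]): print(q,(proj(c,q)-b[:2]+.5)*16)
im=cv2.resize(c['color'][b[1]:b[1]+36,b[0]:b[0]+50,::-1],None,fx=16,fy=16,interpolation=cv2.INTER_CUBIC)
cv2.imwrite('pics/c8.png',(255*np.clip((im-5)/150,0,1)**.6).astype('uint8'))
E
```

```text
time_s: 19.05
ee_pos: [0.6153, 0.032, 0.0738]
ee_rot: [0.76, 0.649, 0.0, -0.0]
contact_force: [-0.7, -0.6, -1.5]
opening: 0.0174
gripper_force: 58.7
t 19.05 p [0.6153 0.032  0.0738] yaw -9.01 tilt z [ 0.  0. -1.] F [-0.7 -0.6 -1.5] open 0.0174 grip 58.7
d tool mm [-0.1  0.6 -1.7] wz -0.0
[-0.36612428  0.69755802 -1.10341481]
(265, 147, 50, 36, 16)
[0.627, 0.109, 0.07] [329.35484854 304.49441791]
[0.627, 0.109, 0.03] [333.4440685  509.81131921]
[0.627, 0.109, 0.0725] [329.09572055 291.48378105]
[0.627, 0.109, 0.0975] [326.48094735 160.1978304 ]
```

View pics/c8.png

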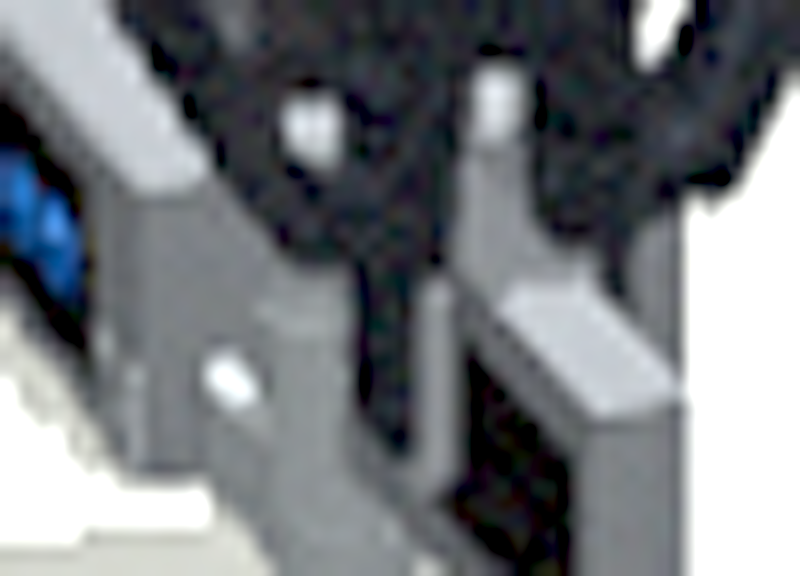

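There is no contact yet (Fz about -1.3 N, the door's own weight). The sleeve's left edge is at x≈265 and its rim at y≈300–325. The door's free-end top corners are visible at about (597,417) and (684,392), so I'll use those to check the along-door position.

Run:
```python
from h import *
c=vision.capture('side'); b=np.array([265,147])
o=readout.get_obs(); zt=o['ee_pos'][2]-.0225+.064
e=np.array([.1564,.9877]); n=np.array([.9877,-.1564]); K=np.array([.627,.109])
for s in(-1,1):
    q=[*(K-.145*e+s*.009*n),zt]; print(s,(proj(c,q)-b+.5)*16+[16,-8])
    print('bottom',(proj(c,[q[0],q[1],zt-.064])-b+.5)*16+[16,-8])
q=[*(K-.025*e-.009*n),zt]; print('near lower',(proj(c,[q[0],q[1],zt-.064])-b+.5)*16+[16,-8])
for d in([.001,0,0],[0,.001,0],[0,0,.001]): print((proj(c,np.array(q)+d)-proj(c,q))*16)
```

```text
-1 [595.42521135 403.43776178]
bottom [596.93892485 761.04329666]
1 [701.30194825 385.10225986]
bottom [700.4238216  741.83708215]
near lower [346.99458698 459.15050045]
[ 5.16941497 -1.23177035]
[-2.82357529 -2.03602009]
[-0.10857524 -5.42383134]
```

```bash
python3 -m pendant '[{"tx":0,"ty":0,"tz":0.5,"wx":0,"wy":0,"wz":0},{"tx":0,"ty":0,"tz":0.5,"wx":0,"wy":0,"wz":0},{"tx":0,"ty":0,"tz":0.5,"wx":0,"wy":0,"wz":0},{"tx":0,"ty":0,"tz":0,"wx":0,"wy":0,"wz":0},{"tx":0,"ty":0,"tz":0,"wx":0,"wy":0,"wz":0},{"tx":0,"ty":0,"tz":0,"wx":0,"wy":0,"wz":0},{"tx":0,"ty":0,"tz":0,"wx":0,"wy":0,"wz":0},{"tx":0,"ty":0,"tz":0,"wx":0,"wy":0,"wz":0}]'; python3 -c "
from h import *
go(0,0,0); print(readout.get_obs()['ft_torque'])"
```

```text
time_s: 20.2
ee_pos: [0.6154, 0.0319, 0.0724]
ee_rot: [0.76, 0.649, 0.0, 0.0]
contact_force: [-1.1, -1.0, 1.0]
opening: 0.0171
gripper_force: 59.0
t 20.2 p [0.6154 0.0319 0.0724] yaw -9.01 tilt z [ 0.  0. -1.] F [-1.1 -1.   1. ] open 0.0171 grip 59.0
d tool mm [-128.  -602.8   72.3] None
[0.03732045 0.10402306 0.04790229]
```

Contact begins at TCP z ≈ 0.0725, exactly the level where the knuckle's face meets the sleeve top, so the door is not sagging. The along-door corner reading agrees within the side camera's known bias. I'll raise 2 mm, trim 0.5 mm in x and let it settle.

```bash
python3 -m pendant '[{"tx":0,"ty":0,"tz":-1,"wx":0,"wy":0,"wz":0},{"tx":0,"ty":0.5,"tz":-1,"wx":0,"wy":0,"wz":0},{"tx":0,"ty":0,"tz":0,"wx":0,"wy":0,"wz":0},{"tx":0,"ty":0,"tz":0,"wx":0,"wy":0,"wz":0},{"tx":0,"ty":0,"tz":0,"wx":0,"wy":0,"wz":0},{"tx":0,"ty":0,"tz":0,"wx":0,"wy":0,"wz":0},{"tx":0,"ty":0,"tz":0,"wx":0,"wy":0,"wz":0},{"tx":0,"ty":0,"tz":0,"wx":0,"wy":0,"wz":0}]'; python3 -c "
from h import *
go(.6161,.0318,.0745,-9)"
```

```text
time_s: 21.0
ee_pos: [0.6158, 0.0319, 0.0743]
ee_rot: [0.76, 0.649, 0.0, -0.0]
contact_force: [0.5, -0.4, -0.7]
opening: 0.0175
gripper_force: 58.7
t 21.0 p [0.6158 0.0319 0.0743] yaw -9.01 tilt z [ 0.  0. -1.] F [ 0.5 -0.4 -0.7] open 0.0175 grip 58.7
d tool mm [-0.1  0.4 -0.2] wz -0.0
```

```bash
python3 -c "
from cell import manip
print(manip.sign_off())"
```

```text
the job is handed in; nothing more can be done
None
```

I handed the job in at 21 s (no verdict came back): the sleeve is home on the spigot and released, and the door is held upright in line with the fixed leaf, its knuckle about 2 mm above the sleeve. The final hole alignment rests on arm and camera measurements (estimated within about 2 mm, 4 mm allowed), because the arm and finger hid the knuckle from both cameras.

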